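# Poke the seal insert up out of the pump head

### The job

Free the white seal insert that sits sunk in one of the two pump-head blocks: lift that block upright and set it down, without dropping it, over the thin ejector pin, so that the pin enters the access hole from below and pokes the insert up. Leave the block sitting flat on the ejector's base plate, the pin inside it and the insert standing proud in its recess, and leave the empty block where it is.

Things in the scene. Friction and masses are not known exactly. Their poses are not given: they have to be found in the camera images.
- head: The pump head to work on: grey metal block, 84 (x) by 52 (y) by 40 mm high, up to 0.55 kg, lying flat; 8 mm fittings on both small ends. Central recess in its top, 38 mm across, 22 mm deep, with the white insert sunk in it; below it an access hole 28 mm across through the remaining 18 mm. Grasp across the 52 mm width. Origin: centre of its underside, z up.
- insert: White plastic seal insert: solid disc 36 mm across, 18 mm high, 40 g, lying loose on the floor of the head's recess, its top 4 mm below the block's top, so that it cannot be gripped. It covers the access hole; the small dark dot on its top is only a mark. Origin: centre of its underside, z up.
- ejector: Ejector fixed to the bench: dark steel plate 90 by 90 by 10 mm with one upright steel pin in its centre, 12 mm thick, 32 mm tall above the plate. With a block flat on the plate the insert stands 14 mm higher. Origin: centre of the plate's underside, below the pin. The similar stand with a thick post (36 mm) is not it: that post does not enter the hole.
- spare: The other pump head, to be left alone: same block (84 by 52 by 40 mm), but its recess is empty. Origin: centre of its underside, z up.
Mind the look-alikes: they are no part of the job. What is shaped like the head but yellow is not meant. What is shaped like the ejector but red is not meant.

How it is judged (in metres and radians):
At the end, for the whole second after the job is handed in: The head rests upright (10 degrees) and flat on the ejector plate (within 5 mm), centred within 16 mm of the pin; the insert has risen at least 8 mm and is within 12 mm of the recess axis; both at rest; the empty head within 30 mm of its start (z of insert in the frame of head above 0.026 m and horizontal distance between insert and head below 0.012 m and horizontal distance between head and ejector below 0.016 m and z of head in the frame of ejector between 0.005 and 0.015 m and angle between head's own z axis and vertical below 0.17 rad and linear speed of each of head, insert below 0.02 m/s and distance of spare from where it was at the start of the episode below 0.03 m); the robot touches nothing.
It fails at once if the insert is thrown or tipped out of the head (horizontal distance between insert and head above 0.025 m).
It fails at once if the head is dropped from a height (falls freely faster than 0.7 m/s) (linear speed of head above 0.7 m/s and contact force between the fingers and head below 0.1 N).
It fails at once if the empty head is shifted by more than 30 mm (distance of spare from where it was at the start of the episode above 0.03 m).
It also fails if it takes over 40 s, if anything falls off the work surface, if the arm or the gripper's body presses on something with over 40 N, if the wrist force passes 120 N, or if a joint passes its speed limit or range.

### The arm

A 7-joint arm with a two-finger parallel gripper is mounted at the origin on the work surface. World frame = base frame: x ahead of the robot, y to its left, z up, the work surface at z = 0. Lengths are in m, angles in degrees, forces in N, time in s.
With the tool pointing down it reaches from about 0.425 to 0.925 m from the base axis. Payload 6.8 kg.
Tool frame: the origin (TCP) lies midway between the tips of the shut fingers; the grasp point (between the pads) lies 19 mm behind it (bot.hold_point_z is the distance from the TCP to the grasp point, in m); z points along the fingers, y is the line along which they close (so a half turn about z gives the same grasp; the last joint's range is limited). The gripper opens to 88 mm and grips with 3 to 60 N. Pads are 20 mm wide; open, the fingers measure 115 mm over their backs; the gripper's body (75 mm by 178 mm) begins 61 mm behind the grasp point.
Start: joints at [-78.616, 27.33, 1.283, 89.118, -0.659, 63.558, -4.761], TCP at [0.204, 0.643, 0.223] pointing down, gripper open.
Joint ranges: [-169.35, 169.35], [-19.33, 120.38], [-80.79, 83.38], [13.8, 139.57], [-78.32, 258.32], [9.67, 109.79], [-169.56, 169.56]. Speed limits (degrees/s): [136.94, 136.94, 180, 180, 180, 180, 180].

### API

Orientations are given as [roll, pitch, yaw] about the fixed x, y, z axes, in that order (R = Rz(yaw) Ry(pitch) Rx(roll)).
In Python, from cell import bot gives the robot as it stands. The module is installed in compiled form; this text tells all that it offers.
- The arm moves only by the shell command python3 -m pendant 'ROWS' [FORCE]. ROWS is text: rows parted by semicolons, each of 7 numbers parted by spaces: the closure, from -1 (fully open) to 1 (shut), then the shift along the world's x, y, z in mm, then the turn, a rotation vector about the world's x, y, z in rad. In form: jaw tx ty tz wx wy wz; .... A call has 1 to 8 rows; each row is the pose to reach, as a shift and turn from the pose commanded when the call began; what a row does not reach only later rows make up. A row lasts 1/10 s, in which the tool goes at most 50 mm and 8.59 degrees, less where a joint would pass 70% of its speed; a pose out of reach is approached as far as the arm can. A call with a gripper value outside its range is refused whole. The fingers move at their own pace and stop on an object; FORCE is the grip in N (left out, the last holds). Time passes only in rows, so rows that repeat a pose let the fingers close. It gives the time, the measured TCP pose, the force, the opening and the grip force at its end, in the units of the state.
- bot.read_state(): the state, without advancing time (a new reading comes with each control period).
- bot.capture(name): name is "scene" or "top" or "wrist"; returns a dict with "pixels" (400x640x3 uint8, blue, green, red), "K" (3x3 intrinsics, pixels), "cam_to_world" (4x4, takes a point from camera to world coordinates); the wrist camera has in their place "tool_from_camera" (4x4, takes a point from camera to tool coordinates, whose origin is the TCP and whose axes are the flange's). Camera axes: x right, y down, z forward; pixel columns grow to the right and rows downward; lengths in m; the calibration is good to about 2 mm. The wrist camera is an equidistant fisheye: a pixel r from the principal point sees the ray r / f radians off the axis. A picture is of the moment at which its call begins: read the wrist's pose just before it. There is no depth.
- bot.finish_job(): hands the job in; it is judged then, once.
The state is a dict: "t": time; "joints": joint angles; "dq": joint speeds; "joint_efforts": joint torques, N m; "eef_pos": TCP position; "tcp_rot": TCP orientation; "wrist_force": force on the tool from outside, world axes, zero at the start; "ft_torque": the same for the moment, N m; "width": opening from 0.0 (shut) to 1.0 (fully open); "finger_force": force on a finger pad.
Only numpy, scipy, OpenCV 4.12 (cv2) and the standard library are available. Lean on these libraries where they do the work, as an engineer would, in place of code of your own. Each camera call takes 0.05 s, during which the arm holds its last target. There are 200 camera calls.

## Working session

There is one attempt and no reset: what is moved stays moved. The work goes in short steps, Python scripts to look and compute and a shell command to move; the robot and the scene stay as the last step left them, time stands still between calls to the robot, and variables do not carry over. Pictures are saved under pics/ and viewed, at most 10 in all, crops included, and the job is handed in when it is done.

```bash
mkdir -p pics
cat > h.py <<'E'
import numpy as np,cv2,pickle
from cell import bot
def snap(n,f):
    c=bot.capture(n);cv2.imwrite(f'pics/{f}.png',c['pixels']);pickle.dump(c,open(f'{f}.pkl','wb'));return c
def ray(c,u,v,z):
    T=c['cam_to_world'];d=T[:3,:3]@np.linalg.solve(c['K'],[u,v,1]);o=T[:3,3]
    return o+d*(z-o[2])/d[2]
E
python3 - <<'E'
from h import *
for n in('top','scene'):
    c=snap(n,n+'0');print(c['K'],c['cam_to_world'])
s=bot.read_state();print(s['t'],s['eef_pos'],s['tcp_rot'],s['width'],bot.hold_point_z)
E
```

```text
[[384.77773326   0.         320.85230411]
 [  0.         384.77773326 198.77739922]
 [  0.           0.           1.        ]] [[-0.01273489 -0.99842408  0.05465511  0.445599  ]
 [-0.99946563  0.01435571  0.02936608 -0.01497035]
 [-0.03010441 -0.05425193 -0.99807337  0.73850023]
 [ 0.          0.          0.          1.        ]]
[[461.16344004   0.         319.67289795]
 [  0.         461.16344004 197.94195528]
 [  0.           0.           1.        ]] [[ 0.82095565  0.36321689 -0.44057383  0.92769612]
 [ 0.57096285 -0.52998655  0.62698938 -0.65880531]
 [-0.00576507 -0.76628177 -0.64247881  0.687663  ]
 [ 0.          0.          0.          1.        ]]
0.1 [0.20372467 0.64295467 0.22180661] [-1.79907534e+02  7.84602215e-03  1.62418526e+02] 0.999079122893652 0.0187
```

View pics/top0.png

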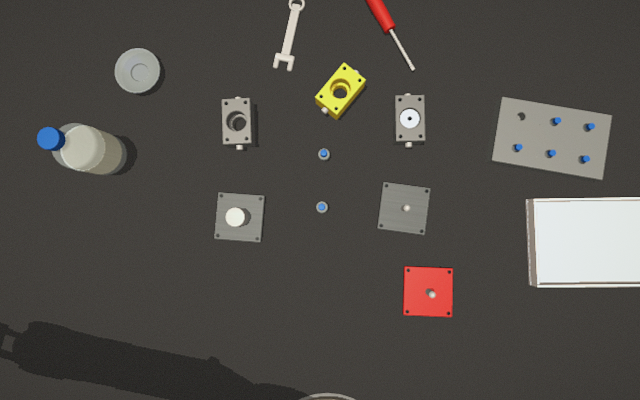

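View pics/scene0.png

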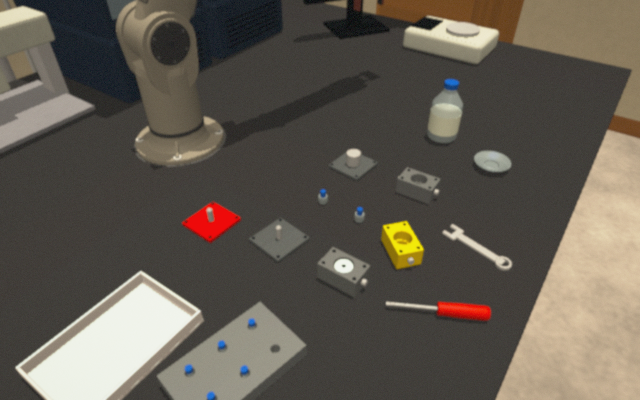

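Top view candidates:
- **Blocks:** grey with a white disc at (410,118), grey and empty at (237,122), yellow at (340,92). The head is the one at (410,118), because it holds the white insert.
- **Stands:** grey with a thin pin at (404,208), grey with a thick post at (238,217), red at (428,292). The ejector is the one at (404,208), grey with a thin pin.

I'll confirm both in one enlarged crop.

Run:
```python
import cv2
i=cv2.imread('pics/top0.png')[80:245,365:445]
cv2.imwrite('pics/crop1.png',cv2.resize(i[:, :],None,fx=3.6,fy=3.6,interpolation=cv2.INTER_CUBIC))
```

```text
(no output)
```

View pics/crop1.png

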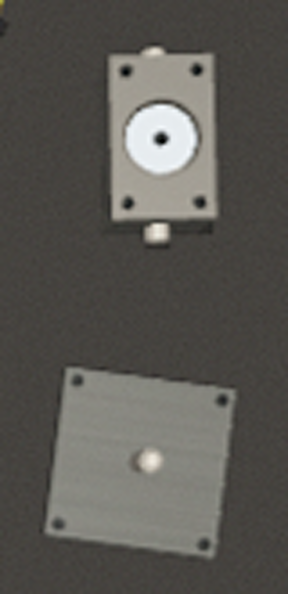

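The crop confirms it. The head's white insert is at crop (161,138), with top-face corners (108,55), (214,54), (217,218), (111,219). The ejector plate's corners are (67,367), (235,389), (214,555), (45,533), with the thin pin at (150,460).

```bash
cat > m.py <<'E'
from h import *
c=pickle.load(open('top0.pkl','rb'))
def P(l,z): return np.array([ray(c,(x+.5)/3.6-.5+365,(y+.5)/3.6-.5+80,z) for x,y in l])
for n,l,z in(('head',[(108,55),(214,54),(217,218),(111,219)],.04),('plate',[(67,367),(235,389),(214,555),(45,533)],.01)):
    p=P(l,z);e=[p[(i+1)%4]-p[i] for i in range(4)]
    print(n,p.mean(0).round(4),[round(np.linalg.norm(x),4) for x in e],[round(np.degrees(np.arctan2(x[1],x[0])),1) for x in e])
print('insert',P([(161,138)],.036),'screwmean',P([(126,70),(197,69),(200,202),(128,203)],.04).mean(0))
print('pin top',P([(150,460)],.042),'platescrews',P([(77,380),(222,400),(204,544),(58,524)],.01).mean(0))
c=pickle.load(open('scene0.pkl','rb'))
T=np.linalg.inv(c['cam_to_world'])
for q in([.6,-.16,.0]),:pass
i=cv2.imread('pics/scene0.png')[205:305,240:380]
cv2.imwrite('pics/crop2.png',cv2.resize(i,None,fx=5.6,fy=5.6,interpolation=cv2.INTER_CUBIC))
E
python3 m.py
```

```text
head [ 0.6303 -0.1588  0.04  ] [np.float64(0.0536), np.float64(0.0842), np.float64(0.0533), np.float64(0.0844)] [np.float64(-90.7), np.float64(179.5), np.float64(89.5), np.float64(-0.3)]
plate [ 0.4666 -0.1491  0.01  ] [np.float64(0.0882), np.float64(0.0874), np.float64(0.0882), np.float64(0.0879)] [np.float64(-98.4), np.float64(171.3), np.float64(81.9), np.float64(-8.7)]
insert [[ 0.63041418 -0.15888572  0.036     ]] screwmean [ 0.63046211 -0.15896121  0.04      ]
pin top [[ 0.46596111 -0.14809605  0.042     ]] platescrews [ 0.46602941 -0.14906168  0.01      ]
```

View pics/crop2.png

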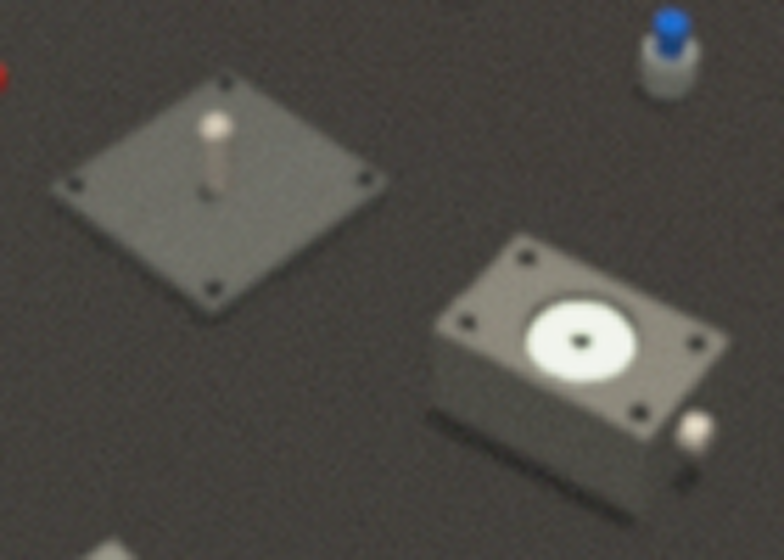

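The scene crop shows plate screws at (226,83), (365,179), (213,289), (76,184), the pin top at (216,124), and head screws at (526,258), (697,343), (640,412), (467,321). I'll cross-check these against the top view while starting the transit.

```bash
python3 - <<'E'
from h import *
c=pickle.load(open('scene0.pkl','rb'))
def P(l,z): return np.array([ray(c,(x+.5)/5.6-.5+240,(y+.5)/5.6-.5+205,z) for x,y in l]).mean(0).round(4)
print(P([(526,258),(697,343),(640,412),(467,321)],.04),P([(580,341)],.036),P([(226,83),(365,179),(213,289),(76,184)],.01),P([(216,124)],.041))
E
python3 -m pendant '-1 426 -802 -40 0 0 0.3; -1 426 -802 -40 0 0 0.3; -1 426 -802 -40 0 0 0.3; -1 426 -802 -40 0 0 0.3; -1 426 -802 -40 0 0 0.3; -1 426 -802 -40 0 0 0.3; -1 426 -802 -40 0 0 0.3; -1 426 -802 -40 0 0 0.3'
```

```text
[ 0.6296 -0.1591  0.04  ] [ 0.6294 -0.1595  0.036 ] [ 0.4653 -0.1492  0.01  ] [ 0.4667 -0.1502  0.041 ]
t: 0.9
eef_pos: [0.3918, 0.2885, 0.2049]
tcp_rot: [-180.0, -0.0, 179.6]
wrist_force: [1.2, 0.3, -0.3]
width: 0.999
finger_force: 0.0
```

Both cameras agree: head at (0.630,-0.159), pin at (0.466,-0.149).

```bash
python3 -m pendant '-1 238 -448 -60 0 0 0; -1 238 -448 -60 0 0 0; -1 238 -448 -60 0 0 0; -1 238 -448 -60 0 0 0; -1 238 -448 -60 0 0 0; -1 238 -448 -60 0 0 0; -1 238 -448 -60 0 0 0; -1 238 -448 -60 0 0 0'
```

```text
t: 1.7
eef_pos: [0.5781, -0.062, 0.1576]
tcp_rot: [180.0, -0.0, 179.6]
wrist_force: [1.3, -0.0, 0.8]
width: 1.002
finger_force: 0.0
```

```bash
python3 -m pendant '-1 52 -97 -50 0 0 0; -1 52 -97 -50 0 0 0; -1 52 -97 -50 0 0 0; -1 52 -97 -50 0 0 0; -1 52 -97 -50 0 0 0'
python3 - <<'E'
from h import *
s=bot.read_state();print(s['eef_pos'],s['tcp_rot']);c=snap('wrist','w1');print(c['K'],c['tool_from_camera'])
E
```

```text
t: 2.2
eef_pos: [0.6292, -0.156, 0.1078]
tcp_rot: [179.9, -0.1, 179.6]
wrist_force: [-0.3, -0.3, 0.1]
width: 1.003
finger_force: 0.0
[ 0.6292415  -0.15600471  0.10777783] [ 1.79938848e+02 -6.83946164e-02  1.79632083e+02]
[[309.70691629   0.         319.04094628]
 [  0.         309.70691629 200.13159703]
 [  0.           0.           1.        ]] [[ 4.62430581e-04 -9.60884938e-01 -2.76947507e-01  7.59804560e-02]
 [ 9.99999346e-01  1.54721285e-04  1.13292562e-03  3.28784056e-04]
 [-1.04576149e-03 -2.76947850e-01  9.60884382e-01 -1.61967457e-01]
 [ 0.00000000e+00  0.00000000e+00  0.00000000e+00  1.00000000e+00]]
```

View pics/w1.png

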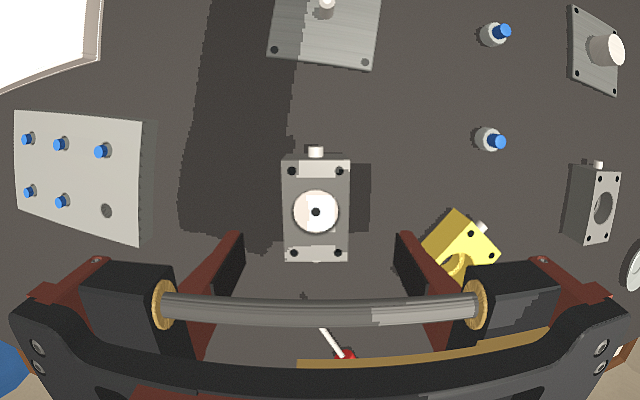

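The wrist view shows the head between the fingers, insert dot at (316,212), screws at (292,171), (339,171), (338,253), (294,253), and the pin tip near (326,4). I'll measure these from the tool side.

```bash
cat >> h.py <<'E'
from scipy.spatial.transform import Rotation as R
def wray(c,pos,rpy,u,v,z):
    K=c['K'];a=np.array([u-K[0,2],v-K[1,2]])/K[0,0];r=np.hypot(*a)
    d=np.r_[a/r*np.sin(r),np.cos(r)];T=c['tool_from_camera'];W=R.from_euler('xyz',rpy,degrees=True).as_matrix()
    d=W@T[:3,:3]@d;o=W@T[:3,3]+pos;return (o+d*(z-o[2])/d[2]).round(4)
E
python3 - <<'E'
from h import *
c=pickle.load(open('w1.pkl','rb'));p=np.array([.6292,-.156,.1078]);q=[179.94,-.07,179.63]
print(wray(c,p,q,316,212,.036),[wray(c,p,q,u,v,.04) for u,v in((292,171),(339,171),(338,253),(294,253))])
print(wray(c,p,q,326,4,.042))
E
```

```text
[ 0.6303 -0.1577  0.036 ] [array([ 0.5963, -0.1756,  0.04  ]), array([ 0.5966, -0.1401,  0.04  ]), array([ 0.6647, -0.14  ,  0.04  ]), array([ 0.6644, -0.1761,  0.04  ])]
[ 0.4692 -0.1493  0.042 ]
```

```bash
python3 -m pendant '-1 0 0 -40 0 0 0; -1 0 0 -75 0 0 0; -1 0 0 -92 0 0 0; -1 0 0 -99 0 0 0; -1 0 0 -99 0 0 0' 40; python3 -m pendant '1 0 0 0 0 0 0;1 0 0 0 0 0 0;1 0 0 0 0 0 0;1 0 0 0 0 0 0;1 0 0 0 0 0 0;1 0 0 0 0 0 0;1 0 0 0 0 0 0;1 0 0 0 0 0 0' 40
```

```text
t: 2.75
eef_pos: [0.6298, -0.1563, 0.0094]
tcp_rot: [180.0, -0.0, 179.7]
wrist_force: [-0.2, -1.1, -0.0]
width: 0.999
finger_force: 0.0
t: 3.55
eef_pos: [0.6299, -0.1578, 0.0096]
tcp_rot: [-180.0, 0.0, 179.6]
wrist_force: [-0.4, -1.3, 5.6]
width: 0.593
finger_force: 40.0
```

The measured opening of 52 mm matches the block's width, so I'm lifting.

```bash
python3 -m pendant '1 0 0 8 0 0 0;1 0 0 22 0 0 0;1 0 0 40 0 0 0;1 0 0 55 0 0 0;1 0 0 65 0 0 0;1 0 0 70 0 0 0;1 0 0 70 0 0 0'; python3 -m pendant '1 -12 1 0 0 0 0;1 -35 2 0 0 0 0;1 -65 4 0 0 0 0;1 -95 6 0 0 0 0;1 -125 8 0 0 0 0;1 -150 9 0 0 0 0;1 -163 10 0 0 0 0;1 -164 10 0 0 0 0'
python3 -m pendant '1 0 0 0 0 0 0;1 0 0 0 0 0 0;1 0 0 0 0 0 0'
python3 - <<'E'
from h import *
snap('scene','s2');i=cv2.imread('pics/s2.png')[150:310,200:400]
a=cv2.resize(i,None,fx=3.5,fy=3.5,interpolation=cv2.INTER_CUBIC);cv2.imwrite('pics/s2c.png',a)
s=bot.read_state();print(s['eef_pos'],s['tcp_rot']);snap('wrist','w2')
E
```

```text
t: 4.25
eef_pos: [0.63, -0.1572, 0.0798]
tcp_rot: [-180.0, 0.1, 179.6]
wrist_force: [0.2, 0.1, -5.3]
width: 0.59
finger_force: 40.0
t: 5.05
eef_pos: [0.464, -0.1471, 0.0788]
tcp_rot: [180.0, -0.1, 179.6]
wrist_force: [0.0, -0.4, -4.2]
width: 0.594
finger_force: 40.0
t: 5.35
eef_pos: [0.467, -0.1472, 0.0791]
tcp_rot: [-180.0, 0.1, 179.6]
wrist_force: [0.1, 0.0, -4.6]
width: 0.588
finger_force: 40.0
[ 0.46673584 -0.14722763  0.07909228] [-1.79985619e+02  3.86157807e-02  1.79635161e+02]
```

View pics/s2c.png

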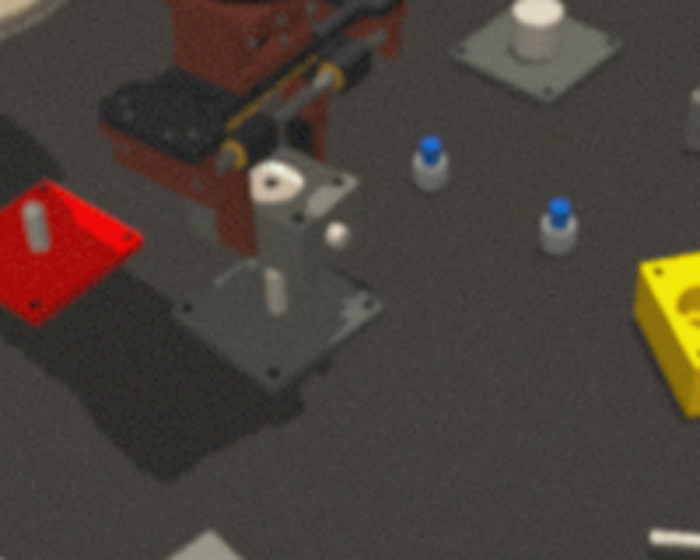

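View pics/w2.png

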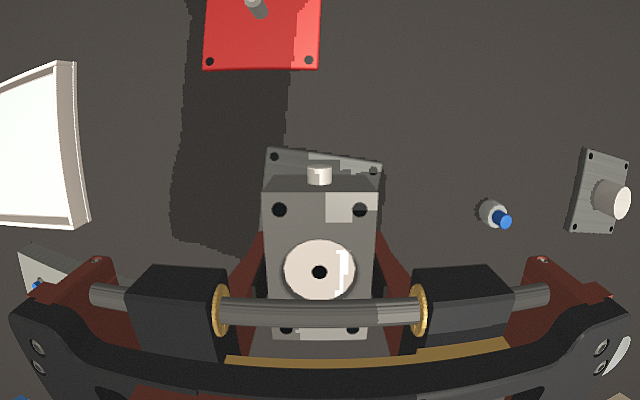

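The block hangs level above the pin, with the insert still in its recess: dot at wrist (319,272) and scene crop (271,182). I'll check the alignment before lowering.

Run:
```python
from h import *
c=pickle.load(open('w2.pkl','rb'));print(wray(c,np.array([.4667,-.1472,.0791]),[-180,.04,179.6],319,272,.106))
c=pickle.load(open('s2.pkl','rb'));f=lambda x,y,z:ray(c,(x+.5)/3.5-.5+200,(y+.5)/3.5-.5+150,z).round(4)
print(f(271,182,.106),f(275,273,.042))
```

```text
[ 0.4667 -0.1467  0.106 ]
[ 0.4668 -0.1472  0.106 ] [ 0.4691 -0.153   0.042 ]
```

Centred to about 2 mm in y, so I'm shifting -2 mm and lowering.

```bash
python3 -m pendant '1 0 -2 -8 0 0 0;1 0 -2 -18 0 0 0;1 0 -2 -28 0 0 0;1 0 -2 -36 0 0 0;1 0 -2 -40 0 0 0;1 0 -2 -44 0 0 0;1 0 -2 -46 0 0 0;1 0 -2 -46 0 0 0'; python3 -m pendant '1 0 0 -3 0 0 0;1 0 0 -6 0 0 0;1 0 0 -9 0 0 0;1 0 0 -11 0 0 0;1 0 0 -12 0 0 0;1 0 0 -13 0 0 0;1 0 0 -13 0 0 0;1 0 0 -13 0 0 0'
```

```text
t: 6.25
eef_pos: [0.4657, -0.1492, 0.033]
tcp_rot: [180.0, -0.0, 179.6]
wrist_force: [-0.2, 0.7, -4.2]
width: 0.594
finger_force: 40.0
t: 7.05
eef_pos: [0.4657, -0.1492, 0.0201]
tcp_rot: [-180.0, 0.0, 179.6]
wrist_force: [-0.3, -0.3, -4.7]
width: 0.588
finger_force: 40.0
```

```bash
python3 -m pendant '1 0 0 -0.5 0 0 0;1 0 0 -1 0 0 0;1 0 0 -1 0 0 0;1 0 0 -1 0 0 0'
```

```text
t: 7.45
eef_pos: [0.4658, -0.1493, 0.0195]
tcp_rot: [180.0, 0.0, 179.6]
wrist_force: [-2.7, 1.1, 6.3]
width: 0.584
finger_force: 40.0
```

The wrist force changed sign, so the block is seated. I'm opening and retreating straight up.

```bash
python3 -m pendant '0 0 0 0 0 0 0;-0.3 0 0 0 0 0 0;-1 0 0 0 0 0 0;-1 0 0 0 0 0 0;-1 0 0 0 0 0 0;-1 0 0 0 0 0 0;-1 0 0 0 0 0 0'; python3 -m pendant '-1 0 0 20 0 0 0;-1 0 0 60 0 0 0;-1 0 0 100 0 0 0;-1 0 0 140 0 0 0;-1 0 0 170 0 0 0;-1 0 0 170 0 0 0;-1 0 0 170 0 0 0'
python3 - <<'E'
from h import *
snap('scene','s3');i=cv2.imread('pics/s3.png')[180:290,200:350]
cv2.imwrite('pics/s3c.png',cv2.resize(i,None,fx=5,fy=5,interpolation=cv2.INTER_CUBIC))
s=bot.read_state();print(s['eef_pos'],s['tcp_rot']);snap('wrist','w3')
E
```

```text
t: 8.15
eef_pos: [0.4657, -0.1492, 0.019]
tcp_rot: [-180.0, -0.0, 179.6]
wrist_force: [0.2, -1.0, -0.5]
width: 0.999
finger_force: 0.0
t: 8.85
eef_pos: [0.4658, -0.1491, 0.1893]
tcp_rot: [180.0, 0.1, 179.6]
wrist_force: [0.1, 0.1, -0.1]
width: 1.001
finger_force: 0.0
[ 0.46511453 -0.14893621  0.18833894] [ 1.79980688e+02 -5.37821674e-02  1.79622903e+02]
```

View pics/s3c.png

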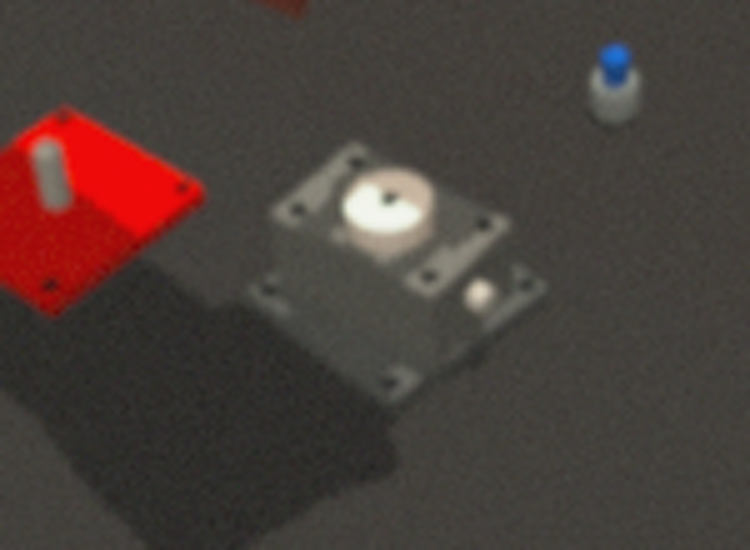

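View pics/w3.png

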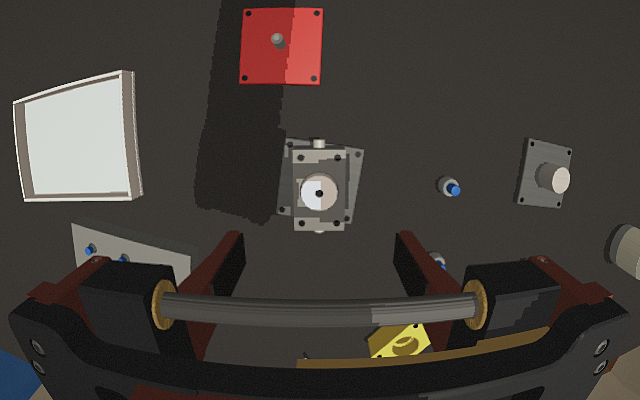

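The scene crop shows the block flat on the plate. The insert stands proud and level in its recess at (389,205), dot at (389,198). The wrist view shows it centred at (319,193), with the gripper clear. I'm handing the job in.

```bash
python3 -c "
from cell import bot
print(bot.finish_job())"
```

```text
the job is handed in; nothing more can be done
None
```

I set the head flat over the ejector pin with the insert standing proud in its recess, never went near the empty block, and handed the job in at about 9 s; the hand-in call returned no verdict.

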